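# Tare the bench scale under the empty tin

## Robot

A 6-joint arm with a two-finger parallel gripper is mounted at the origin on a cart in front of the work surface, level with it; the furniture and walls round the work are solid. World frame = base frame: x ahead of the robot, y to its left, z up, the work surface at z = 0. Lengths are in m, angles in rad, forces in N, time in s.
With the tool pointing down it reaches from about 0.3 to 0.875 m from the base axis. Payload 6.4 kg.
Tool frame: the origin (TCP) lies at the very end of the fingers, on their centre line; the grasp point (between the pads) lies 19 mm behind it; z points along the fingers, y is the line along which they close (so a half turn about z gives the same grasp; the last joint's range is limited). The gripper opens to 85 mm and grips with 20 to 120 N. Pads are 22 mm wide; open, the fingers measure 114 mm over their backs; the gripper's body (76 mm by 85 mm) begins 54 mm behind the grasp point. The pads swing forward as they close: fully open they stand 13 mm farther back than shut.
Start: joints at [-1.48, 0.181, 1.607, -0, 1.354, -0.206], TCP at [0.168, -0.55, 0.231] pointing down, gripper open.
Joint ranges: [-2.99, 2.99], [-0.89, 2.07], [0.3, 2.58], [-1.14, 4.28], [0, 2.63], [-3.12, 3.12]. Speed limits (rad/s): [2.57, 2.57, 3.01, 3.14, 3.14, 3.14].

## Interface

Orientations are given as a unit quaternion [w, x, y, z].
In Python, from station import bot, viewer gives the robot as it stands. The module is installed in compiled form; this text tells all that it offers.
- The arm moves only by the tool arm_command, never from a script. Its argument "commands" is a list of rows, each a list of 2 entries, a list of its own where there are three numbers: the shift along the world's x, y, z in cm, then the turn about the world's z in degrees. In form: [[[x, y, z], spin], ...]. A call has 1 to 12 rows; each row shifts and turns the commanded pose from where the row before left it; what a row does not reach is not made up. A row lasts 1/12 s, in which the tool goes at most 41.7 mm and 7.16 degrees, less where a joint would pass 70% of its speed; a pose out of reach is approached as far as the arm can. A call is refused whole if a number of a shift passes 4.17 or a number of a turn 7.16, either way. A call with a gripper value outside its range is refused whole. "jaw" is the opening in per cent of the stroke, from 0 (shut) to 100 (fully open), set as the call begins (left out, the last holds). The fingers move at their own pace and stop on an object; "newtons" is the grip in N (left out, the last holds). Time passes only in rows, so rows that do not move let the fingers close. It gives the time, the measured TCP pose, the force, the opening and the grip force at its end, in the units of the state.
- bot.get_state(): the state, without advancing time (a new reading comes with each control period).
- viewer.camera(name): name is "scene" or "top" or "wrist"; returns a dict with "pixels" (384x512x3 uint8, red, green, blue), "range_z" (384x512 float32, m along the optical axis (not along the pixel's ray), 0 where there is no reading), "K" (3x3 intrinsics, pixels), "R" (3x3) and "t" (3): a world point X has camera coordinates R X + t; the wrist camera has in their place "tool_from_camera" (4x4, takes a point from camera to tool coordinates, whose origin is the TCP and whose axes are the flange's). Camera axes: x right, y down, z forward; pixel columns grow to the right and rows downward; lengths in m; the calibration is good to about 2 mm. The wrist camera is an equidistant fisheye: a pixel r from the principal point sees the ray r / f radians off the axis. A picture is of the moment at which its call begins: read the wrist's pose just before it.
- bot.finish_job(): hands the job in; it is judged then, once.
The state is a dict: "t": time; "joint_pos": joint angles; "qvel": joint speeds; "effort": joint torques, N m; "tcp_pos": TCP position; "orientation": TCP orientation; "force": force on the tool from outside, world axes, zero at the start; "ft_torque": the same for the moment, N m; "width": finger opening in m; "gripper_force": force on a finger pad.
Only numpy, scipy, OpenCV 4.12 (cv2) and the standard library are available. Lean on these libraries where they do the work, as an engineer would, in place of code of your own. Each camera call takes 0.05 s, during which the arm holds its last target. There are 200 camera calls.

## Task

Two bench scales stand on the worktop; one carries an empty grey tin, the other a jar of screws. Turn the tare knob of the scale with the tin until its pointer stands at the zero mark (the one long, broad mark of its dial), then let go. Leave the tin standing on its pan and do not turn the other scale's knob.

Things in the scene. Friction and masses are not known exactly. Their poses are not given: they have to be found in the camera images.
- tare_grip (a point): Middle of the bar grip of the tare knob of the scale with the tin, on the knob's vertical axis, 88 mm above the worktop. z up, x along the bar towards the pointer. Black bar 46 mm long, 14 thick, from 62 to 100 mm above the worktop, on a round skirt 42 mm across (top at 64 mm). The slim black pointer reaches 45 mm from the axis, in line with the bar, at one end of it only.
- tare_knob (a joint): Angle of that knob, rad: 0 with the pointer at zero, growing clockwise from above; starts at 0.5 to 1.15, stops at -0.8 and 1.8. Friction 0.05 N m, no spring. White dial, 120 mm across, 53 mm above the worktop; zero is its only long, broad mark (5 x 14 mm; the others are fine, 8 mm long, every 15 degrees), on the side towards the middle of the pan.
- grey_tin: Empty grey metal tin, 74 mm across, 91 mm high, loose near the middle of the scale's steel pan (124 mm across, top at 68 mm, centre 165 mm from the knob's axis). Origin: centre of its underside. The scale is a fixed grey housing 290 x 160 x 50 mm, knob end nearer the robot, turned up to 20 degrees; it may be the left or the right one of the two.
- other_knob_tip (a point): Pointer tip of the other scale, which is alike but carries the glass jar of screws: its knob is not to be turned. The point lies 45 mm from that knob's axis, 57 mm above the worktop.
Not all that is in view belongs to the job. What is meant by the grey_tin is not blue or green, and is the larger of those in its own colour.

How it is judged:
By the outcome, as a careful person would: the job done as asked, in the order asked, and still so for the second after the job is handed in, with the robot touching nothing.
It also fails if it takes over 32 s, if anything falls off the work surface, if the arm or the gripper's body presses on something with over 40 N, if the wrist force passes 120 N, or if a joint passes its speed limit or range.

## Working session

There is one attempt and no reset: what is moved stays moved. The work goes in short steps, Python scripts to look and compute and a tool call to move; the robot and the scene stay as the last step left them, time stands still between calls to the robot, and variables do not carry over. Pictures are saved under pics/ and viewed, at most 10 in all, crops included, and the job is handed in when it is done.

Besides the shell and the picture viewer there is one more tool, called after "Request:" as a command line: name --argument value ..., lists and objects as JSON in quotes. arm_command: Moves the arm, as the interface text tells. Its arguments: {"type":"object","properties":{"commands":{"type":"array"},"jaw":{"type":"number"},"newtons":{"type":"number"}},"required":["commands"]}

```bash
mkdir -p pics; cat > h.py <<'E'
import numpy as np, cv2
from station import bot, viewer
def cast(c,uv,z):
    d=c["R"].T@np.linalg.inv(c["K"])@np.array([uv[0],uv[1],1.]); o=-c["R"].T@c["t"]
    return o+d*(z-o[2])/d[2]
def proj(c,X):
    p=c["K"]@(c["R"]@np.array(X)+c["t"]); return p[:2]/p[2]
E
python3 - <<'E'
from h import *
import pickle
s=bot.get_state(); print(s)
d={n:viewer.camera(n) for n in("top","scene")}
pickle.dump(d,open("d.pkl","wb"))
for n in d:
    cv2.imwrite(f"pics/{n}0.png",cv2.resize(d[n]["pixels"][:,:,::-1],(768,576),interpolation=cv2.INTER_CUBIC))
    print(n,-d[n]["R"].T@d[n]["t"],d[n]["K"][0,0])
E
```

```text
{'t': 0.0, 'joint_pos': array([-1.48031281e+00,  1.81547822e-01,  1.60802692e+00,  2.51606680e-05,
        1.35379682e+00, -2.06265753e-01]), 'qvel': array([ 1.44597518e-04,  4.13089156e-04, -7.88963842e-04,  2.46588563e-05,
       -1.26814899e-03,  6.95042241e-04]), 'effort': array([-2.13713298e-03, -4.44880199e+01, -3.51336336e+01, -4.08568176e-04,
        9.08943883e-03,  9.03571404e-07]), 'tcp_pos': array([ 0.16812906, -0.54928487,  0.2303712 ]), 'orientation': array([-8.87256790e-04,  9.89012674e-01,  1.47828075e-01,  6.37252397e-05]), 'force': array([ 0.51461046, -0.52654406, -0.37204674]), 'ft_torque': array([ 0.05876153, -0.01015914, -0.03796301]), 'gripper_force': 0.0, 'width': 0.0852540219770988}
top [0.41134468 0.03162351 1.14787607] 444.5962203999202
scene [-0.37997002  0.5998482   1.03086246] 498.77605663058563
```

View pics/top0.png

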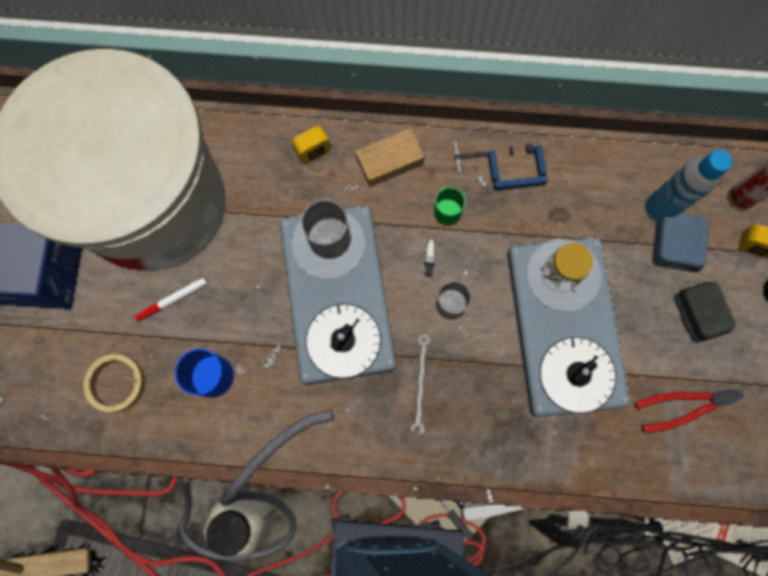

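View pics/scene0.png

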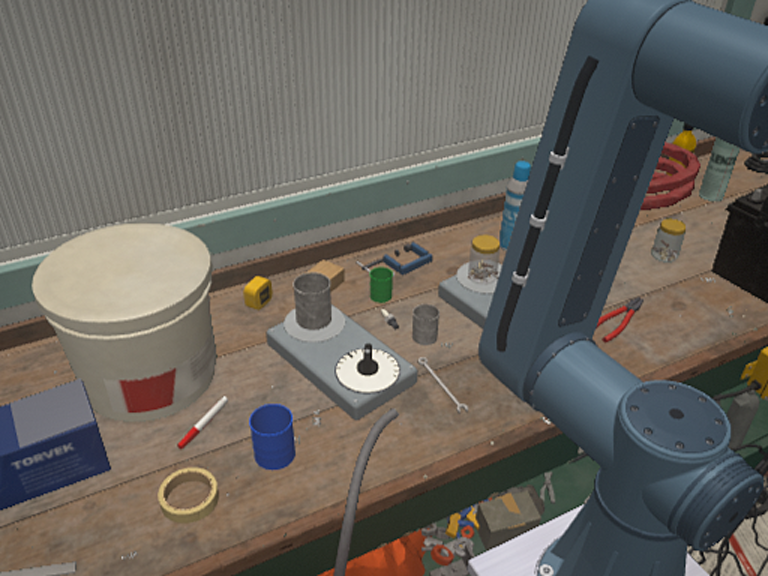

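The left scale, dial at about (343,340) in the 768-wide top view, carries the tin at (326,230). The jar stands on the right scale, dial at (578,374). The pointer is to the upper right of the zero mark. Next I measure the dial, knob and mark.

```bash
cat >> h.py <<'E'
def dial(c,near):
    """dial centre (world), outline mask; near = pixel guess"""
    hsv=cv2.cvtColor(c["pixels"],cv2.COLOR_RGB2HSV)
    m=((hsv[...,1]<60)&(hsv[...,2]>185)).astype(np.uint8)
    cs,_=cv2.findContours(m,cv2.RETR_EXTERNAL,cv2.CHAIN_APPROX_NONE)
    k=min([k for k in cs if cv2.contourArea(k)>500],key=lambda k:np.hypot(*(np.array(cv2.minEnclosingCircle(k)[0])-near)))
    h=cv2.convexHull(k)[:,0].astype(float)
    W=np.array([cast(c,p,.053)[:2] for p in h])
    (x,y),r=cv2.minEnclosingCircle((W*1000).astype(np.float32))
    return np.array([x,y])/1000,r
def rect(c,C,z,half=.075,n=600):
    """metric view from above of plane z; up = +x, left = +y"""
    pts=np.array([[C[0]+half,C[1]+half,z],[C[0]+half,C[1]-half,z],[C[0]-half,C[1]-half,z],[C[0]-half,C[1]+half,z]])
    H=cv2.getPerspectiveTransform(np.float32([proj(c,p) for p in pts]),np.float32([[0,0],[n,0],[n,n],[0,n]]))
    return cv2.warpPerspective(c["pixels"],H,(n,n),flags=cv2.INTER_CUBIC)
E
python3 - <<'E'
from h import *
import pickle
d=pickle.load(open("d.pkl","rb"))
c=d["top"]; ims=[]
for n,g in(("top",(229,227)),("scene",(245,247))):
    C,r=dial(d[n],g); print(n,C,r)
    ims.append(rect(d[n],C,.055,n=400))
C2,r2=dial(c,(385,249)); print("other",C2,r2)
# tin rim & pan by depth
p=c["range_z"]; v,u=np.mgrid[0:384,0:512]
ray=np.stack([u,v,np.ones_like(u)],-1)@np.linalg.inv(c["K"]).T
X=((ray*p[...,None])-c["t"])@c["R"]
for lo,hi,nm in((.080,.108,"knob"),(.145,.17,"tin"),(.064,.073,"pan")):
    C=dial(c,(229,227))[0]
    m=(X[...,2]>lo)&(X[...,2]<hi)&(np.hypot(X[...,0]-C[0],X[...,1]-C[1])<(.05 if nm=="knob" else .26))&(abs(X[...,1]-C[1])<.12)
    q=X[m]; (x,y),r=cv2.minEnclosingCircle((q[:,:2]*1000).astype(np.float32)); print(nm,m.sum(),x,y,r,np.median(q[:,2]))
cv2.imwrite("pics/dial0.png",np.hstack(ims)[:,:,::-1])
E
```

```text
top [0.55796381 0.12956821] 59.270042419433594
scene [0.55647314 0.13108289] 60.36782455444336
other [ 0.53299878 -0.25753821] 59.36635971069336
knob 129 556.7579345703125 127.97651672363281 22.65335464477539 0.09960729057904703
tin 183 725.9002685546875 166.4986572265625 37.26829528808594 0.1574592914638197
pan 1185 602.0036010742188 144.27105712890625 170.73638916015625 0.06885521039398856
```

View pics/dial0.png

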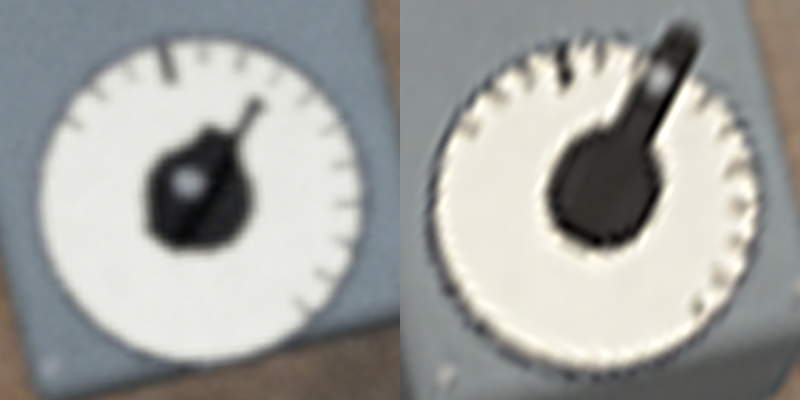

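In the metric view of the top camera (200,200 = dial centre) the zero mark is at (167,63), about 13.5° CCW. The pointer tip is at (258,101), about 30° CW and 43 mm out, so the knob is at roughly 0.76 rad, inside the stated range. I move above it for a closer look.

Request:
arm_command --commands '[[[1.6,2.8,0],-2],[[1.6,2.8,0],-2],[[1.6,2.8,0],-2],[[1.6,2.8,0],-2],[[1.6,2.8,0],-2],[[1.6,2.8,0],-2],[[1.6,2.8,0],-2],[[1.6,2.8,0],-2],[[1.6,2.8,0],-2],[[1.6,2.8,0],-2],[[1.6,2.8,0],-2],[[1.6,2.8,0],-2]]' --jaw 100

```text
t: 1.1
tcp_pos: [0.3605, -0.2122, 0.2311]
orientation: [-0.0, 0.998, -0.062, -0.0]
force: [1.3, 0.4, 0.2]
width: 0.0853
gripper_force: 0.0
```

Request:
arm_command --commands '[[[1.6,2.8,0],-2],[[1.6,2.8,0],-2],[[1.6,2.8,0],-2],[[1.6,2.8,0],-2],[[1.6,2.8,0],-2],[[1.6,2.8,0],-2],[[1.6,2.8,0],-2],[[1.6,2.8,0],-2],[[1.6,2.8,0],-2],[[1.6,2.8,0],-2],[[1.6,2.8,0],-2],[[0,0,0],0]]'

```text
t: 2.1
tcp_pos: [0.5375, 0.0984, 0.2308]
orientation: [-0.001, 0.968, -0.249, -0.0]
force: [-0.6, 0.3, -0.4]
width: 0.0855
gripper_force: 0.0
```

```bash
cat >> h.py <<'E'
from scipy.spatial.transform import Rotation as Ro
def wproj(s,c,X):
    R=Ro.from_quat(np.roll(s["orientation"],-1)).as_matrix(); T=c["tool_from_camera"]
    p=(np.atleast_2d(X)-s["tcp_pos"])@R; p=(p-T[:3,3])@T[:3,:3]
    rho=np.hypot(p[:,0],p[:,1]); th=np.arctan2(rho,p[:,2]); K=c["K"]
    return np.stack([K[0,2]+K[0,0]*th*p[:,0]/rho,K[1,2]+K[1,1]*th*p[:,1]/rho],1)
def wrect(s,c,C,z,half=.075,n=400):
    i=(np.arange(n)+.5)/n*2-1; gx,gy=np.meshgrid(C[1]-half*i,C[0]-half*i); 
    uv=wproj(s,c,np.stack([gy.ravel(),gx.ravel(),np.full(n*n,z)],1)).astype(np.float32).reshape(n,n,2)
    return cv2.remap(c["pixels"],uv[...,0],uv[...,1],cv2.INTER_CUBIC)
E
python3 - <<'E'
from h import *
s=bot.get_state(); c=viewer.camera("wrist")
print(s["t"],s["tcp_pos"],s["orientation"],s["joint_pos"],c["K"][0],c["tool_from_camera"][:3,3])
a=wrect(s,c,(.5573,.13),.055)
im=np.hstack([cv2.resize(c["pixels"],(400,300)),np.zeros((300,0,3),np.uint8)])
im=np.vstack([im,np.zeros((100,400,3),np.uint8)])
cv2.imwrite("pics/w1.png",np.hstack([im,a])[:,:,::-1])
E
```

```text
2.1 [0.5375486  0.09843748 0.23080159] [-1.00570003e-03  9.68397569e-01 -2.49409569e-01 -5.63484951e-05] [-0.03733644  0.11723326  1.68013502  0.00204154  1.34390633  2.03714224] [297.31863964   0.         253.38793035] [ 0.06794371 -0.00068726 -0.14269536]
```

View pics/w1.png

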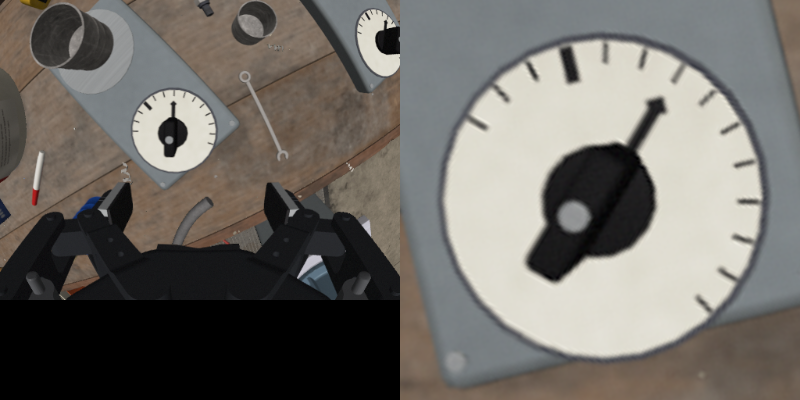

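The wrist view shows the dial clearly: zero mark at (569,65), pointer tip at (657,103), dial centre around (604,198), bar running down-left. I compute these precisely.

```bash
cat >> h.py <<'E'
def measure(s,c,C0=(.5573,.13),tipmax=48):
    n=1200; f=n/150. # px per mm
    g=lambda z: cv2.cvtColor(wrect(s,c,C0,z,n=n),cv2.COLOR_RGB2HSV)
    A=g(.053); m=((A[...,1]<60)&(A[...,2]>170)).astype(np.uint8)
    cs,_=cv2.findContours(m,cv2.RETR_EXTERNAL,cv2.CHAIN_APPROX_NONE)
    k=cv2.convexHull(max(cs,key=cv2.contourArea)); e=cv2.fitEllipse(k); ctr=np.array(e[0])
    def polar(z):
        B=g(z); v,u=np.mgrid[0:n,0:n]; dx=(ctr[1]-v)/f; dy=(ctr[0]-u)/f
        return B[...,2]<95, np.hypot(dx,dy), np.degrees(np.arctan2(dy,dx))
    dk,r,a=polar(.053)
    q=dk&(r>47)&(r<57); _,L,st,ce=cv2.connectedComponentsWithStats(q.astype(np.uint8))
    i=1+np.argmax(st[1:,4]); zero=np.degrees(np.arctan2(ctr[0]-ce[i][0],ctr[1]-ce[i][1]))
    dk,r,a=polar(.057); q=dk&(r>30)&(r<46); w=np.radians(a[q])
    ptr=np.degrees(np.arctan2(np.sin(w).mean(),np.cos(w).mean()))
    W=np.array([C0[0]+.075-ctr[1]/f/1000,C0[1]+.075-ctr[0]/f/1000])
    return W,np.array(e[1])/f,zero,sorted(st[1:,4])[-3:],ptr,r[q].max()
def yaw(s):
    x=Ro.from_quat(np.roll(s["orientation"],-1)).as_matrix()[:,0]; return np.degrees(np.arctan2(x[1],x[0]))
E
python3 - <<'E'
from h import *
s=bot.get_state(); c=viewer.camera("wrist")
print(measure(s,c),yaw(s),s["tcp_pos"])
E
```

```text
(array([0.55775198, 0.12944924]), array([119.22019196, 119.45251465]), np.float64(13.98936730642371), [np.int32(295), np.int32(369), np.int32(2675)], np.float64(115.09296291513901), np.float64(45.9985919968726)) -28.792880659105172 [0.53647991 0.09643991 0.23055388]
```

```bash
sed -i 's/q=dk&(r>30)&(r<46); w/q=dk\&(r>30)\&(r<46)\&(abs(a-zero)<85); w/' h.py
python3 - <<'E'
from h import *
s=bot.get_state(); c=viewer.camera("wrist")
print(measure(s,c),yaw(s),s["tcp_pos"])
E
```

```text
(array([0.55795006, 0.12966009]), array([119.27498627, 119.36716461]), np.float64(13.92458904975733), [np.int32(324), np.int32(349), np.int32(2721)], np.float64(-29.076666019747055), np.float64(45.99849262656336)) -28.83595763283784 [0.53590603 0.09510687 0.23052808]
```

Axis at (0.558, 0.1296), pointer at -29.1°, zero at +13.9°, so the knob needs +43.0° CCW. The tool's yaw already lies along the bar. I go down and grip.

Request:
arm_command --commands '[[[1.1,1.7,0],0],[[1.1,1.75,0],0],[[0,0,-2.5],0],[[0,0,-2.5],0],[[0,0,-2.5],0],[[0,0,-2.5],0],[[0,0,-2],0],[[0,0,-1.5],0],[[0,0,-1.5],0],[[0,0,-0.8],0],[[0,0,0],0],[[0,0,0],0]]'

```text
t: 3.25
tcp_pos: [0.558, 0.1278, 0.0734]
orientation: [0.0, 0.968, -0.251, -0.0]
force: [1.0, 0.2, -0.5]
width: 0.0853
gripper_force: 0.0
```

Request:
arm_command --commands '[[[0,0,0],0],[[0,0,0],0],[[0,0,0],0],[[0,0,0],0],[[0,0,0],0],[[0,0,0],0],[[0,0,0],0],[[0,0,0],0],[[0,0,0],0]]' --jaw 0 --newtons 30

```text
t: 4.0
tcp_pos: [0.5583, 0.1286, 0.0736]
orientation: [-0.0, 0.968, -0.25, 0.0]
force: [-2.0, -0.9, 5.4]
width: 0.0133
gripper_force: 33.5
```

The grip is on the bar (13 mm opening, low forces). Now I turn +43°.

Request:
arm_command --commands '[[[0,0,0],4.3],[[0,0,0],4.3],[[0,0,0],4.3],[[0,0,0],4.3],[[0,0,0],4.3],[[0,0,0],4.3],[[0,0,0],4.3],[[0,0,0],4.3],[[0,0,0],4.3],[[0,0,0],4.3],[[0,0,0],0],[[0,0,0],0]]'

```text
t: 5.0
tcp_pos: [0.5584, 0.1296, 0.0736]
orientation: [-0.001, 0.993, 0.121, 0.0]
force: [-1.2, 5.2, 3.4]
width: 0.0132
gripper_force: 33.5
```

```bash
python3 - <<'E'
from h import *
s=bot.get_state(); c=viewer.camera("wrist")
s=bot.get_state(); c=viewer.camera("wrist")
print(yaw(s),s["tcp_pos"],s["force"],s["ft_torque"])
cv2.imwrite("pics/w2.png",np.hstack([cv2.resize(c["pixels"],(400,300)),wrect(s,c,(.558,.1296),.055)[:300]])[:,:,::-1])
E
```

```text
13.859903159541036 [0.55841877 0.12961582 0.07362414] [0.00875447 4.74563851 3.82973507] [0.95012363 0.13169938 0.0063779 ]
```

View pics/w2.png

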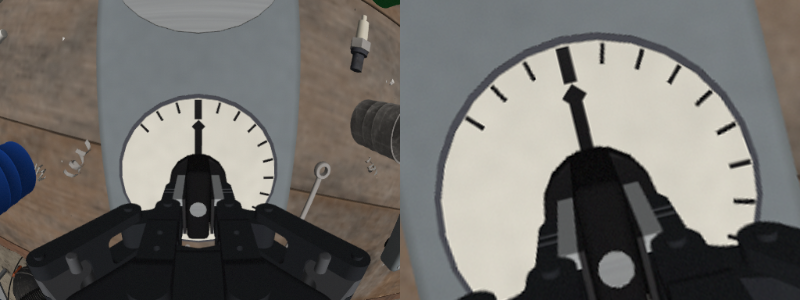

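The pointer tip (574,92) now lines up with the broad mark (567,65). I release, rise, and measure again.

Request:
arm_command --commands '[[[0,0,0],0],[[0,0,0],0],[[0,0,0],0],[[0,0,0],0],[[0,0,0],0],[[0,0,0],0],[[0,0,0],0],[[0,0,0],0]]' --jaw 100

```text
t: 5.77
tcp_pos: [0.5582, 0.1286, 0.0732]
orientation: [0.0, 0.993, 0.122, -0.0]
force: [-0.8, 0.2, -0.4]
width: 0.085
gripper_force: 0.0
```

Request:
arm_command --commands '[[[0,0,1],0],[[0,0,2],0],[[0,0,2.5],0],[[0,0,2.5],0],[[0,0,2.5],0],[[0,0,2.5],0],[[-1,0,2.5],0],[[-1.5,0,0],0],[[0,0,0],0],[[0,0,0],0],[[0,0,0],0],[[0,0,0],0]]'

```text
t: 6.77
tcp_pos: [0.5332, 0.1285, 0.2275]
orientation: [-0.0, 0.993, 0.122, -0.001]
force: [0.2, -0.5, 0.6]
width: 0.0856
gripper_force: 0.0
```

```bash
python3 - <<'E'
from h import *
for _ in range(2):
    s=bot.get_state(); c=viewer.camera("wrist"); print(s["t"],s["width"],measure(s,c,(.558,.1296)),yaw(s),s["tcp_pos"])
cv2.imwrite("pics/w3.png",np.hstack([cv2.resize(c["pixels"],(400,300)),wrect(s,c,(.558,.1296),.055)[:300]])[:,:,::-1])
E
```

```text
6.7667 0.08563772727735143 (array([0.55797647, 0.12993086]), array([119.43110657, 119.47083282]), np.float64(13.920383503696083), [np.int32(365), np.int32(387), np.int32(2558)], np.float64(13.68685898081465), np.float64(45.99996406227305)) 13.996249370250096 [0.53317919 0.1285338  0.22754309]
6.8167 0.08503218202744386 (array([0.55796118, 0.12994566]), array([119.34994507, 119.49674988]), np.float64(13.936025866945903), [np.int32(389), np.int32(392), np.int32(2551)], np.float64(13.70283430155503), np.float64(45.993120662575606)) 13.998979628319795 [0.53316306 0.12855048 0.22744015]
```

View pics/w3.png

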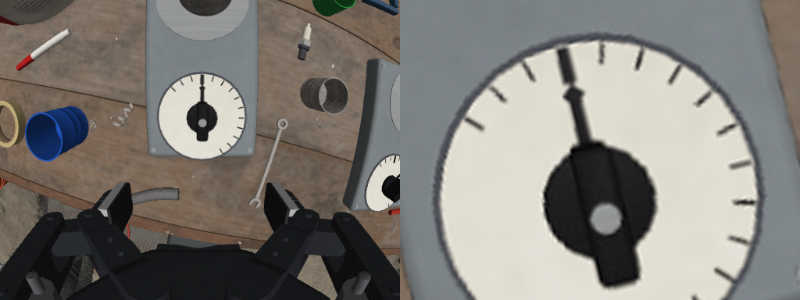

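The pointer (574,95) stands on the zero mark (567,65): 13.7° against 13.9°, within 0.3°. The jaw is open and clear, and the tin is still on its pan. I hand the job in.

```bash
python3 -c "
from station import bot
print(bot.finish_job())"
```

```text
the job is handed in; nothing more can be done
None
```

The tare knob of the scale with the tin now stands at zero, measured within about 0.3°; the gripper has let go and is clear, the tin is still on its pan, the other knob was not touched, and the job is handed in.

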